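# Examine a record cylinder's rim under a loupe

## Robot

A 7-joint arm with a two-finger parallel gripper is mounted at the origin on the work surface. World frame = base frame: x ahead of the robot, y to its left, z up, the work surface at z = 0. Lengths are in m, angles in rad, forces in N, time in s.
With the tool pointing down it reaches from about 0.425 to 0.825 m from the base axis. Payload 3.6 kg.
Tool frame: the origin (TCP) lies at the very end of the fingers, on their centre line; the grasp point (between the pads) lies 19 mm behind it; z points along the fingers, y is the line along which they close (so a half turn about z gives the same grasp; the last joint's range is limited). The gripper opens to 93 mm and grips with 3 to 60 N. Pads are 15 mm wide; open, the fingers measure 128 mm over their backs; the gripper's body (75 mm by 188 mm) begins 65 mm behind the grasp point.
Start: joints at [1.109, 0.615, -0.013, 1.423, 0.008, 1.103, -0.04], TCP at [0.274, -0.589, 0.179] pointing down, gripper open.
Joint ranges: [-3.12, 3.12], [-0.3, 2.06], [-1.34, 1.32], [0.26, 2.42], [-1.36, 4.5], [0.01, 1.98], [-2.84, 2.84]. Speed limits (rad/s): [2.79, 2.79, 3.14, 3.14, 3.14, 3.14, 3.14].

## Interface

Orientations are given as a 3x3 rotation matrix whose columns are the frame's x, y, z axes.
In Python, from bench import env, fingers, eyes, nets gives the robot as it stands. The module is installed in compiled form; this text tells all that it offers. Calls block until the motion is done:
- env.goto(position, orientation): joint-space move of the TCP to a pose.
- env.servo_line(position, rotation=None, feed=0.15): straight line of the TCP; rotation=None keeps the orientation; feed is the mean speed in m/s.
- env.move_joints(angles): joint-space move.
- fingers.open_gripper() and fingers.clamp(): open the fingers fully, or close them until they stop; the grip force is fixed at half the most.
- env.wait(seconds).
- env.ik(position, orientation): joint angles nearest the present ones, or None.
- env.get_state(): the state.
- eyes.camera(name): name is "scene" or "top" or "wrist"; returns a dict with "pixels" (420x560x3 uint8, red, green, blue), "range_z" (420x560 float32, m along the optical axis (not along the pixel's ray), 0 where there is no reading), "vfov" (degrees; the focal length in pixels is half the picture's height over the tangent of half this angle, whatever the lens; pixels are square), "cx", "cy" (the principal point, pixels), "k1" (the pictures are not rectified: a ray, as slopes to the right and down, at radius r is drawn at 1 + k1 r^2 times it, then the intrinsics apply), "rvec" (rotation vector, rad) and "tvec" (3), from world to camera coordinates, as OpenCV has them. Camera axes: x right, y down, z forward; pixel columns grow to the right and rows downward; lengths in m; the calibration is good to about 2 mm. A picture is of the moment at which its call begins.
A pose or a line that the arm cannot do raises env.Unreachable and nothing moves.
- env.hand_in(): hands the job in; it is judged then, once.
Trained networks look in the newest picture that a camera, given by its name, has taken for a name from the list of things; names that differ only in an ending like _2 or _b are one class to them, and where a whole thing is asked for, a point or a joint stands for the part that bears it (a point fixed in the world has none). Each returns a list of dicts, best first, with "conf" (0 to 1); they miss things now and then, are a little off and sometimes report something else, mostly with a low value. They report only what shows in the picture. A call takes as long as a camera call.
- nets.trace(camera, target): "pixels" (420x560 bool, what is visible of it) and "box" ([centre column, centre row, width, height] in pixels, round what is visible of it).
- nets.pinpoint(camera, target): "pixel" ([column, row] in pixels: a listed point, or the origin of a listed thing).
The state is a dict: "t": time; "q": joint angles; "joint_velocities": joint speeds; "joint_efforts": joint torques, N m; "tool_pos": TCP position; "tcp_rot": TCP orientation; "force": force on the tool from outside, world axes, zero at the start; "moment": the same for the moment, N m; "opening": finger opening in m; "finger_force": force on a finger pad.
Only numpy, scipy, OpenCV 4.12 (cv2) and the standard library are available. Lean on these libraries where they do the work, as an engineer would, in place of code of your own. Each camera call takes 0.05 s, during which the arm holds its last target. There are 200 camera calls.

## Task

Stand the bare black record cylinder upright over the tapered peg of the examining stand, fully down on its foot, and let go of it. Then pick up the loupe and hold it level, centred over the cylinder's upper rim with the lens at the height marked by the gauge's pointer, touching neither cylinder nor stand; finish while still holding it there, steady. Keep the cylinder from tipping over, and leave the pointer's setting and the other things on the bench undisturbed.

Things in the scene. Friction and masses are not known exactly. Their poses are not given: they have to be found in the camera images.
- record: the record cylinder: an upright bare black tube, (sizes here and below in mm) outside diameter 56, bore 44, height 106, 90 to 180 g, open at both ends, standing loose on the bench. Origin: centre of its lower end, z up along its axis
- record_top (a point): centre of the record cylinder's upper end, 106 above its origin
- loupe: the loupe (reading lens), 90 to 145 g, loose, lying flat on the bench: a black straight bar handle 115 long, 16 wide, 18 high, with a round steel-rimmed glass lens at one end (rim 60 across, 14 high). Origin: underside of the handle at mid-length; x runs along the handle towards the lens, z up when level. The handle spans x = -57 to +57; grip it across its 16 mm width, near the origin
- loupe_lens (a point): centre of the loupe's lens: 90 along x from the loupe's origin and 7 above its underside
- stand: the examining stand, fixed to the bench: a round grey foot 90 across and 12 thick, from whose middle rises a tapered aluminium peg (38 across for its first 6, narrowing to 22 at its top, 24 above the foot). Behind it, 135 along the stand's x, a steel gauge post 10 across rises to 258 above the bench. Origin: on the bench under the peg's axis; z up, x towards the post
- stand_seat (a point): centre of the upper face of the stand's foot, 12 above the bench: the record cylinder's lower end sits here, its bore round the peg (3 mm of play all round)
- gauge_tip (a point): tip of the height gauge's pointer: a thin steel finger 4 thick, on a friction-held collar on the post, pointing horizontally from the post towards the peg and ending 85 short of the peg's axis. Its mid-thickness marks the height for the lens centre, set anywhere from 160 to 220 above the bench. The clamped collar yields to a push over about 6 N
- canister_a: bystander: closed brown cardboard canister, 65 across, 115 high, origin at its underside
- canister_b: bystander: another such closed canister
- canister_open: bystander: empty cardboard canister without lid, 64 across, 100 high, origin at its underside
- canister_lid: bystander: a loose canister lid, disc 67 across, 22 high, origin at its underside
- dust_brush: bystander: wooden dust brush 150 long, lying flat
- tape_roll: bystander: roll of tape 90 across, 24 high, lying flat
- price_cards: bystander: stack of blank cards 76 by 100, 12 high, origin at its underside

How it is judged:
By the outcome, as a careful person would: the job done as asked, in the order asked, and still so for the second after the job is handed in, while the arm keeps its last pose, push and grip.
It also fails if it takes over 54 s, if anything falls off the work surface, if the arm or the gripper's body presses on something with over 40 N, if the wrist force passes 120 N, or if a joint passes its speed limit or range.

## Working session

There is one attempt and no reset: what is moved stays moved. The work goes in short steps, each a Python script; the robot and the scene stay as the last script left them, time stands still between calls to the robot, and variables do not carry over. Pictures are saved under pics/ and viewed, at most 10 in all, crops included, and the job is handed in when it is done.

```bash
mkdir -p pics; cat > h.py <<'E'
import numpy as np, cv2
from bench import env, fingers, eyes, nets
def cam(n): return eyes.camera(n)
def RT(c): return cv2.Rodrigues(np.array(c["rvec"],float))[0], np.array(c["tvec"],float).ravel()
def slopes(c,uv):
    f=210/np.tan(np.radians(c["vfov"])/2)
    d=(np.atleast_2d(uv).astype(float)-[c["cx"],c["cy"]])/f
    s=d.copy()
    for _ in range(20): s=d/(1+c["k1"]*(s**2).sum(1,keepdims=True))
    return s
def onplane(c,uv,z):
    R,t=RT(c); s=slopes(c,uv); d=np.c_[s,np.ones(len(s))]@R; o=-R.T@t
    return o+d*((z-o[2])/d[:,2])[:,None]
def cloud(c,mask):
    R,t=RT(c); v,u=np.nonzero(mask&(c["range_z"]>0)); s=slopes(c,np.c_[u,v]); z=c["range_z"][v,u][:,None]
    return (np.c_[s,np.ones(len(s))]*z-t)@R
def save(c,n): cv2.imwrite("pics/"+n,c["pixels"][:,:,::-1])
E
python3 - <<'E'
from h import *
for n in ["scene","top"]:
    c=cam(n); save(c,n+"1.png"); R,t=RT(c); print(n,"pos",-R.T@t)
    for k in ["record","loupe","stand","canister_a","canister_open","canister_lid","dust_brush","tape_roll","price_cards"]:
        for d in nets.trace(n,k)[:3]:
            if d["conf"]<.3: continue
            P=cloud(c,d["pixels"])
            print(k,round(d["conf"],2),np.round(d["box"]),len(P),np.round(np.median(P,0),3) if len(P) else '', np.round(np.percentile(P,[2,98],axis=0),3).tolist() if len(P) else '')
    for k in ["record_top","loupe_lens","loupe","stand_seat","gauge_tip","record","stand"]:
        print(k,[(round(d["conf"],2),np.round(d["pixel"],1).tolist()) for d in nets.pinpoint(n,k)[:2]])
E
```

```text
scene pos [1.18338875 0.40837926 0.71267706]
record 0.89 [409. 288.  35.  50.] 1092 [0.54  0.332 0.073] [[0.495, 0.306, 0.004], [0.547, 0.357, 0.107]]
loupe 0.76 [211. 211.  32.  33.] 391 [ 0.556 -0.267  0.01 ] [[0.441, -0.296, 0.002], [0.599, -0.23, 0.019]]
stand 0.73 [284. 241.  62.  89.] 1610 [0.587 0.013 0.011] [[0.476, -0.015, 0.002], [0.657, 0.066, 0.229]]
canister_a 0.96 [377. 334.  38.  56.] 1627 [0.705 0.321 0.102] [[0.659, 0.291, 0.008], [0.716, 0.348, 0.117]]
canister_a 0.59 [323. 325.  38.  60.] 1571 [0.75  0.223 0.102] [[0.707, 0.191, 0.005], [0.763, 0.246, 0.117]]
canister_open 0.88 [146. 225.  35.  37.] 960 [ 0.717 -0.333  0.065] [[0.67, -0.382, -0.0], [0.739, -0.316, 0.1]]
canister_lid 0.77 [360. 245.  23.  21.] 419 [0.413 0.162 0.022] [[0.347, 0.13, 0.0], [0.436, 0.19, 0.025]]
dust_brush 0.59 [320. 225.  41.  28.] 660 [0.383 0.016 0.011] [[0.329, -0.037, -0.001], [0.418, 0.061, 0.014]]
dust_brush 0.52 [274. 206.  20.  30.] 314 [ 0.397 -0.13   0.017] [[0.331, -0.191, -0.0], [0.593, 0.011, 0.179]]
tape_roll 0.91 [171. 260.  38.  27.] 671 [ 0.74  -0.22   0.022] [[0.698,
[... 1442 characters left out ...]
0.756, 0.24, 0.119]]
dust_brush 0.7 [327. 272.  40.  42.] 529 [ 0.391 -0.134  0.019] [[0.327, -0.193, 0.012], [0.435, -0.09, 0.024]]
dust_brush 0.44 [164. 225.  26.  24.] 502 [0.52  0.332 0.07 ] [[0.493, 0.304, 0.001], [0.546, 0.366, 0.109]]
tape_roll 0.79 [352. 157.  30.  30.] 415 [ 0.742 -0.229  0.023] [[0.695, -0.27, 0.0], [0.78, -0.182, 0.029]]
price_cards 0.91 [274. 273.  39.  28.] 940 [0.376 0.012 0.013] [[0.339, -0.038, 0.001], [0.417, 0.062, 0.017]]
record_top [(0.84, [160.3, 220.7])]
loupe_lens [(0.64, [361.5, 210.3])]
loupe [(0.96, [371.6, 239.2])]
stand_seat [(0.86, [270.1, 227.4]), (0.66, [173.7, 176.5])]
gauge_tip [(0.64, [273.2, 189.5])]
record []
stand [(0.59, [266.5, 229.0])]
```

View pics/scene1.png

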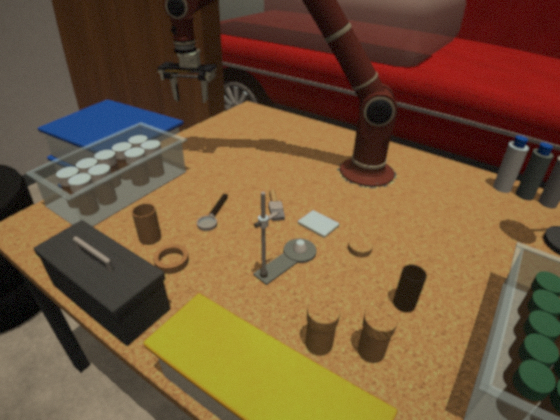

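View pics/top1.png

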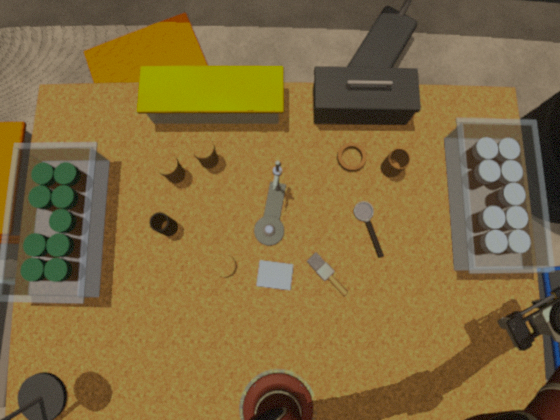

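The pictures show the record at (409,288) in scene and (162,225) in top, the stand's foot at (300,250) and (269,230), and the loupe at (211,211) and (370,229), with its lens on the far end from the robot. All of these match the networks. Next I'll take close-ups with the wrist camera.

```bash
cat >> h.py <<'E'
def Rdown(a):  # tool y (closing line) at angle a in the plane, z down
    y=np.array([np.cos(a),np.sin(a),0]); z=np.array([0,0,-1.]); return np.c_[np.cross(y,z),y,z]
def best(pos,a):  # choose half turn with smaller joint travel
    o=[]
    q0=np.array(env.get_state()["q"])
    for k in (0,np.pi,-np.pi):
        q=env.ik(pos,Rdown(a+k))
        if q is not None: o.append((np.abs(np.array(q)-q0).max(),a+k))
    return min(o)[1] if o else None
def circ(P):
    from scipy.optimize import least_squares
    f=lambda p:np.hypot(P[:,0]-p[0],P[:,1]-p[1])-p[2]
    return least_squares(f,[*P[:,:2].mean(0),.03],loss="soft_l1",f_scale=.001).x
E
python3 - <<'E'
from h import *
def look(pos,a,n,ks,ps):
    a=best(pos,a); env.goto(pos,Rdown(a)); env.wait(.2); c=cam("wrist"); save(c,n); np.save("pics/"+n[:-4],c,allow_pickle=True)
    R,t=RT(c); print(n,"cam",-R.T@t,"axis",R[2],"t",env.get_state()["t"])
    for k in ks:
        for d in nets.trace("wrist",k)[:2]:
            P=cloud(c,d["pixels"]); print(k,round(d["conf"],2),np.round(d["box"]),len(P),np.round(np.percentile(P,[2,50,98],axis=0),3).tolist() if len(P) else '')
            if len(P): np.save("pics/"+n[:-4]+"_"+k+str(round(d["conf"]*100)),P)
    for k,z in ps:
        for d in nets.pinpoint("wrist",k)[:1]: print(k,round(d["conf"],2),np.round(d["pixel"]),np.round(onplane(c,d["pixel"],z),4))
look([.515,-.27,.28],0.3+np.pi/2,"w_loupe.png",["loupe"],[("loupe",0),("loupe_lens",.007)])
look([.50,.015,.36],np.pi/2,"w_stand.png",["stand"],[("stand",0),("stand_seat",.012),("gauge_tip",.19)])
look([.515,.33,.33],np.pi/2,"w_rec.png",["record"],[("record_top",.106)])
E
python3 -c "
import cv2,numpy as np
cv2.imwrite('pics/m.png',cv2.resize(np.hstack([cv2.imread('pics/w_%s.png'%k) for k in ('loupe','stand','rec')]),(798,200),interpolation=cv2.INTER_AREA))"
```

```text
w_loupe.png cam [ 0.59554835 -0.24556327  0.48620809] axis [-0.28876962 -0.0877142  -0.95337208] t 3.475
loupe 0.84 [283. 170.  39. 110.] 1968 [[0.438, -0.306, 0.0], [0.554, -0.271, 0.013], [0.595, -0.232, 0.02]]
loupe 0.63 [281. 186.] [[ 0.4907 -0.2792  0.    ]]
loupe_lens 0.6 [284. 132.] [[ 0.5749 -0.2568  0.007 ]]
w_stand.png cam [0.58507167 0.01418635 0.56606621] axis [-0.30223678  0.00153314 -0.95323165] t 5.0167
stand 0.58 [273. 114.  49. 137.] 3822 [[0.476, -0.013, 0.007], [0.563, 0.015, 0.012], [0.651, 0.066, 0.258]]
stand 0.26 [359. 220.  55.  60.] 1114 [[0.33, -0.193, 0.002], [0.395, -0.131, 0.018], [0.438, -0.09, 0.022]]
stand 0.82 [273. 155.] [[0.5163 0.0279 0.    ]]
stand_seat 0.79 [270. 161.] [[0.5063 0.0346 0.012 ]]
gauge_tip 0.9 [284. 110.] [[0.5933 0.01   0.19  ]]
w_rec.png cam [0.60046453 0.32887076 0.53721266] axis [-0.30038695  0.00176922 -0.95381578] t 6.675
record 0.83 [278. 170.  35.  46.] 1012 [[0.495, 0.307, 0.004], [0.512, 0.332, 0.093], [0.548, 0.357, 0.108]]
record_top 0.77 [276. 172.] [[0.5242 0.3352 0.106 ]]
```

View pics/m.png

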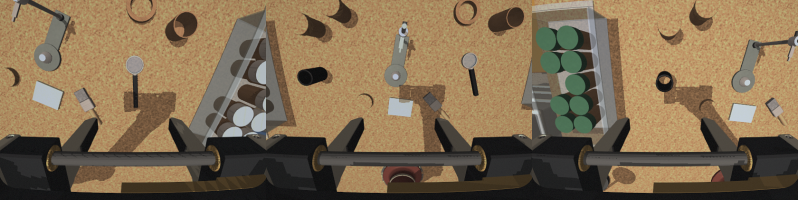

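The three wrist close-ups show the loupe near the centre of the first, the stand and post in the second, and the record's top ring in the third. I'll fit the geometry from the depth readings.

```bash
python3 - <<'E'
from h import *
import glob
W={k:np.load(f"pics/w_{k}.npy",allow_pickle=True).item() for k in("loupe","stand","rec")}
W["top"]=cam("top");tp=nets.pinpoint("top","gauge_tip");W["scene"]=cam("scene");sp=nets.pinpoint("scene","gauge_tip")
W["wnow"]=cam("wrist"); wn=nets.pinpoint("wrist","gauge_tip"); print("now",[(round(d["conf"],2),np.round(d["pixel"])) for d in wn[:2]])
near=lambda P,x,y,r:P[np.hypot(P[:,0]-x,P[:,1]-y)<r]
for n,c in W.items():
    A=cloud(c,np.ones((420,560),bool)); print("==",n)
    B=near(A,.8,0,.2);B=B[abs(B[:,2])<.006]; print(" bench z",np.median(B[:,2]) if len(B) else '')
    P=near(A,.519,.332,.045);P=P[(P[:,2]>.1)&(P[:,2]<.112)]
    if len(P)>30: print(" rec",len(P),circ(P).round(4),P[:,2].mean().round(4), ((P.max(0)+P.min(0))/2).round(4))
    P=near(A,.519,.024,.06);F=P[(P[:,2]>.008)&(P[:,2]<.016)]
    if len(F)>50:
        ce,r=cv2.minEnclosingCircle((F[:,:2]*1e3).astype(np.float32)); print(" foot",len(F),np.round(ce,1),round(r,1))
    G=P[(P[:,2]>.032)&(P[:,2]<.04)]
    if len(G)>5: print(" pegtop",len(G),G.mean(0).round(4),((G.max(0)+G.min(0))/2).round(4),np.ptp(G,axis=0).round(3))
    P=A[(A[:,0]>.56)&(A[:,0]<.7)&(abs(A[:,1]-.02)<.07)&(A[:,2]>.1)&(A[:,2]<.27)]
    np.save("pics/post_"+n,P)
    if len(P):
        print(" post",len(P))
        for a in np.arange(.57,.68,.01):
            Q=P[(P[:,0]>=a)&(P[:,0]<a+.01)]
            if len(Q): print("   x%.2f n%d y %.4f z %s"%(a,len(Q),np.median(Q[:,1]),np.percentile(Q[:,2],[5,50,95]).round(4)))
# triangulate tip
obs=[(W["top"],tp),(W["scene"],sp),(W["stand"],[{"pixel":[284,110]}])]
M=np.zeros((3,3));b=np.zeros(3);L=[]
for c,p in obs:
    R,t=RT(c);d=R.T@np.r_[slopes(c,p[0]["pixel"])[0],1];d/=np.linalg.norm(d);o=-R.T@t;K=np.eye(3)-np.outer(d,d);M+=K;b+=K@o;L.append((K,o))
x=np.linalg.solve(M,b);print("tip",x.round(4),[np.linalg.norm(K@(x-o)).round(4) for K,o in L])
E
python3 -c "
import cv2
a=cv2.imread('pics/w_stand.png')[60:200,190:370];cv2.imwrite('pics/c.png',cv2.resize(a,None,fx=4,fy=4))"
```

```text
now [(0.79, array([540., 128.]))]
== loupe
 bench z 0.001190359259173163
 foot 2492 [522.1  24.3] 56.9
 pegtop 241 [0.5108 0.0262 0.0362] [0.5103 0.0274 0.0358] [0.025 0.026 0.008]
 post 1038
   x0.59 n51 y 0.0115 z [0.1808 0.1836 0.1851]
   x0.60 n114 y 0.0097 z [0.1809 0.1842 0.1854]
   x0.61 n140 y 0.0081 z [0.1813 0.1842 0.1855]
   x0.62 n140 y 0.0060 z [0.1809 0.1843 0.1855]
   x0.63 n332 y 0.0001 z [0.1141 0.1789 0.1933]
   x0.64 n261 y -0.0001 z [0.1035 0.135  0.1641]
== stand
 bench z 0.0010006125580000822
 rec 483 [0.5205 0.33   0.0248] 0.1057 [0.5209 0.3317 0.1046]
 foot 1806 [522.   23.8] 56.9
 pegtop 162 [0.5113 0.0286 0.036 ] [0.5105 0.0279 0.0356] [0.023 0.025 0.007]
 post 720
   x0.59 n19 y 0.0124 z [0.183  0.184  0.1849]
   x0.60 n64 y 0.0112 z [0.1823 0.1841 0.1853]
   x0.61 n69 y 0.0099 z [0.1825 0.184  0.1854]
   x0.62 n76 y 0.0076 z [0.1832 0.1844 0.1856]
   x0.63 n248 y 0.0044 z [0.1836 0.1935 0.2585]
   x0.64 n192 y 0.0051 z [0.1923 0.1951 0.2597]
   x0.65 n11 y 0.0089 z [0.192  0.1926 0.1934]
   x0.66 n41 y 0.0008 z [0.1832 0.1872 0.1888]
== rec
 bench z 0.0005
[... 1744 characters left out ...]
 0.1834 0.1878]
== wnow
 bench z 0.0005987203713412766
 rec 457 [0.5209 0.3318 0.0247] 0.1061 [0.5202 0.3323 0.1045]
 foot 1711 [523.6  27.1] 57.1
 pegtop 161 [0.5111 0.0311 0.0357] [0.5114 0.0308 0.0356] [0.025 0.023 0.007]
 post 964
   x0.59 n33 y 0.0137 z [0.1799 0.1831 0.1847]
   x0.60 n66 y 0.0125 z [0.1808 0.1836 0.1849]
   x0.61 n91 y 0.0113 z [0.18   0.1833 0.1848]
   x0.62 n83 y 0.0097 z [0.1803 0.1834 0.1848]
   x0.63 n237 y 0.0108 z [0.1125 0.1805 0.1932]
   x0.64 n358 y 0.0100 z [0.1068 0.1579 0.1927]
   x0.65 n71 y 0.0093 z [0.1748 0.1836 0.1908]
   x0.66 n25 y 0.0066 z [0.1795 0.1819 0.1847]
tip [0.5894 0.014  0.1781] [np.float64(0.0061), np.float64(0.0009), np.float64(0.0059)]
```

View pics/c.png

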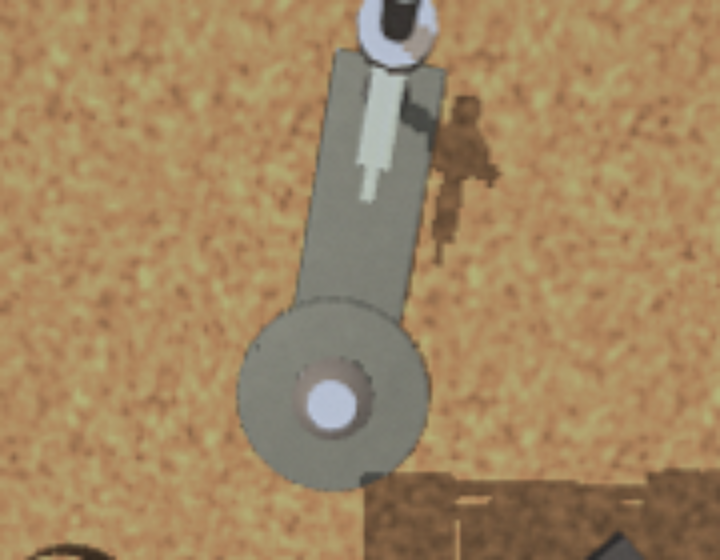

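The crop shows the peg's top at about (272,161) in the wrist picture, with the pointer's tip at (282,110). The fits give:

| Item | Position |
|---|---|
| Peg | (0.5105, 0.0297) |
| Record | (0.5206, 0.3315) |
| Stand x angle | about -0.19 rad |
| Pointer mid-height | about 0.181 |

Next I'll grasp the record and carry it over the peg.

```bash
python3 - <<'E'
from h import *
S=lambda:env.get_state()
def show(m): s=S(); print(m,"t",round(s["t"],2),np.round(s["tool_pos"],4),"F",np.round(s["force"],1),"M",np.round(s["moment"],2),"op",round(s["opening"],4),"ff",np.round(s["finger_force"],1))
r=[.5206,.3315]
a=best([*r,.2],-.19+np.pi/2); print(a)
env.goto([*r,.2],Rdown(a)); env.servo_line([*r,.05],feed=.12)
fingers.clamp(); show("clamp")
env.servo_line([*r,.20],feed=.15); show("up")
p=[.5105,.0297]
env.goto([*p,.2],Rdown(a)); env.wait(.3); show("over")
env.servo_line([*p,.115],feed=.12); env.wait(.2);show("low")
c=cam("wrist");save(c,"w_held.png")
d=nets.trace("wrist","record")
for n in ("wrist","scene","top"):
    c=cam(n) if n!="wrist" else c
    save(c,n+"_held.png")
    A=cloud(c,np.ones((420,560),bool)); P=A[(np.hypot(A[:,0]-p[0],A[:,1]-p[1])<.045)]; z=.115-.05+.106
    P=P[abs(P[:,2]-z)<.005]
    if len(P)>20: print(n,len(P),circ(P).round(4),P.mean(0).round(4))
E
python3 -c "
import cv2,numpy as np
a=cv2.imread('pics/wrist_held.png');b=cv2.imread('pics/scene_held.png')[130:340,180:460];cv2.imwrite('pics/d.png',cv2.resize(np.hstack([a,cv2.resize(b,(560,420))]),(800,300)))"
```

```text
-1.7607963267948965
clamp t 9.75 [0.5206 0.3313 0.05  ] F [ 0.1 -0.4  1. ] M [-0.08  0.05 -0.01] op 0.0557 ff 30.0
up t 10.9 [0.5199 0.331  0.1988] F [-0.3 -0.6 -2. ] M [ 0.05 -0.05  0.01] op 0.0559 ff 30.0
over t 12.36 [0.5106 0.0307 0.1999] F [-0.3 -0.4 -1.3] M [ 0.1  -0.01 -0.02] op 0.0558 ff 30.0
low t 13.42 [0.5111 0.0298 0.1158] F [-0.2  0.1 -1.6] M [0.01 0.01 0.01] op 0.0557 ff 30.0
wrist 3671 [0.512  0.0304 0.0251] [0.5127 0.0304 0.1716]
scene 154 [0.5111 0.0327 0.0265] [0.5152 0.0278 0.1702]
```

View pics/d.png

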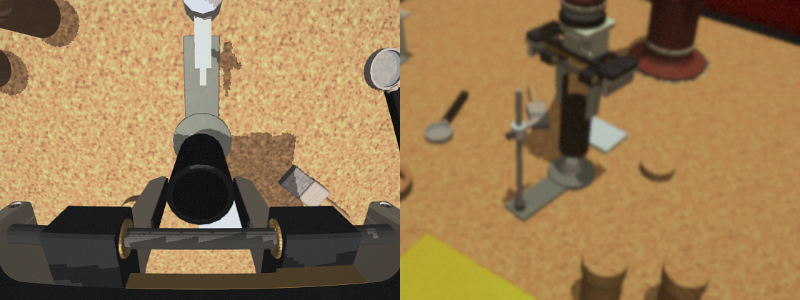

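The record is held upright with its ring at about (200,190) in the left view, and it sits above the foot in both views. I'll lower it while checking the forces.

```bash
python3 - <<'E'
from h import *
S=lambda:env.get_state()
def show(m): s=S(); print(m,"t",round(s["t"],2),np.round(s["tool_pos"],4),"F",np.round(s["force"],1),"M",np.round(s["moment"],2),"op",round(s["opening"],4))
p=[.5103,.0297]; ok=True
for z in (.09,.083,.076,.070,.066,.064,.0625):
    env.servo_line([*p,z],feed=.06); show(z)
    if S()["force"][2]>8 and z>.067: ok=False; print("contact"); break
if ok:
    fingers.open_gripper(); env.wait(.2); show("open")
    env.servo_line([*p,.22],feed=.15); env.wait(.2)
    for n in ("wrist","top","scene"):
        c=cam(n); save(c,n+"_put.png"); A=cloud(c,np.ones((420,560),bool)); P=A[np.hypot(A[:,0]-p[0],A[:,1]-p[1])<.045]
        P=P[(P[:,2]>.108)&(P[:,2]<.135)]; print(n,len(P),np.percentile(P[:,2],[10,50,90,98]).round(4)); Q=P[abs(P[:,2]-np.median(P[:,2]))<.005]; print(circ(Q).round(4))
    c=cam("wrist")
    # loupe fit
    L=np.load("pics/w_loupe.npy",allow_pickle=True).item(); A=cloud(L,np.ones((420,560),bool))
    B=A[(np.hypot(A[:,0]-.52,A[:,1]+.27)<.11)&(A[:,2]>.008)&(A[:,2]<.025)]
    print("loupe n",len(B)); H=B[B[:,2]>.016]
    ln=cv2.fitLine((H[:,:2]).astype(np.float32),cv2.DIST_HUBER,0,1e-4,1e-4).ravel(); 
    if ln[0]<0: ln[:2]*=-1
    s=(H[:,:2]-ln[2:])@ln[:2]; print("dir",ln,np.arctan2(ln[1],ln[0]),"span",[(ln[2:]+ln[:2]*q).round(4) for q in np.percentile(s,[1,50,99])],np.percentile(s,99)-np.percentile(s,1))
    Z=B[((B[:,:2]-ln[2:])@ln[:2])>np.percentile(s,98)+.003]; ce,r=cv2.minEnclosingCircle((Z[:,:2]*1e3).astype(np.float32)); print("lens",ce,r,len(Z))
E
```

```text
0.09 t 14.18 [0.5102 0.0297 0.0896] F [-0.5  1.1 -1.6] M [ 0.03  0.03 -0.02] op 0.056
0.083 t 14.45 [0.51   0.0297 0.0827] F [ 0.8  1.2 -1.5] M [0.06 0.04 0.02] op 0.056
0.076 t 14.72 [0.5099 0.0296 0.0756] F [-0.4  0.5 -1.8] M [0.06 0.02 0.03] op 0.0559
0.07 t 14.97 [0.5099 0.0297 0.0696] F [ 0.   1.6 -1.8] M [-0.    0.05 -0.03] op 0.0559
0.066 t 15.22 [0.5101 0.0297 0.0658] F [ 0.7  0.9 -0.8] M [0.07 0.05 0.05] op 0.056
0.064 t 15.47 [0.5103 0.0297 0.0639] F [ 0.8 -0.4 -0.5] M [0.02 0.07 0.  ] op 0.056
0.0625 t 15.72 [0.5102 0.0297 0.0624] F [-0.6 -0.2 -2. ] M [ 0.08  0.01 -0.01] op 0.056
open t 16.7 [0.5103 0.0297 0.0625] F [ 0.5 -0.  -0.6] M [0.07 0.04 0.01] op 0.093
wrist 940 [0.113  0.1182 0.1193 0.12  ]
[0.5104 0.0299 0.0247]Traceback (most recent call last):
  File "<stdin>", line 13, in <module>
    return _quantile_unchecked(
        a, q, axis, out, overwrite_input, method, keepdims, weights)
    return _ureduce(a,
                    func=_quantile_ureduce_func,
    ...<5 lines>...
                    overwrite_input=overwrite_input,
                    method=method)
    r = func(a, **kwargs)
    result = _quantile(arr,
                       quantiles=q,
    ...<2 lines>...
                       out=out,
                       weights=wgt)
    slices_having_nans = np.isnan(arr[-1, ...])
                                  ~~~^^^^^^^^^
IndexError: index -1 is out of bounds for axis 0 with size 0
```

The record is seated: its top is at 0.118 and its centre at (0.5104, 0.0299). Now I'll fit the loupe from the stored picture.

```bash
python3 - <<'E'
from h import *
L=np.load("pics/w_loupe.npy",allow_pickle=True).item()
def fit(A):
    B=A[(np.hypot(A[:,0]-.52,A[:,1]+.27)<.11)&(A[:,2]>.008)&(A[:,2]<.028)]
    H=B[B[:,2]>.0165]; ln=cv2.fitLine((H[:,:2]).astype(np.float32),cv2.DIST_HUBER,0,1e-4,1e-4).ravel()
    if ln[0]<0: ln[:2]*=-1
    d,o=ln[:2],ln[2:]; s=(H[:,:2]-o)@d; q=np.percentile(s,[1,50,99])
    print(len(H),"ang",np.arctan2(d[1],d[0]).round(3),"span",[(o+d*k).round(4) for k in q],q[2]-q[0])
    Z=B[((B[:,:2]-o)@d)>q[2]+.004]; ce,r=cv2.minEnclosingCircle((Z[:,:2]*1e3).astype(np.float32)); ce=np.array(ce)/1e3; print(" lens",ce,r,"origin",ce-.09*d, "offaxis",np.cross(np.r_[d,0],np.r_[ce-o,0])[2])
fit(cloud(L,np.ones((420,560),bool)))
c=cam("top"); fit(cloud(c,np.ones((420,560),bool)))
s=env.get_state();print(s["t"],s["tool_pos"])
R,t=.51,0
for a in (0.3,.6,.9,1.2,1.5): # final loupe heading feasibility
    g=np.array([.5104,.0299])-.09*np.array([np.cos(a),np.sin(a)])
    print(a,g.round(3),[env.ik([*g,.174],Rdown(a+k)) is not None for k in (np.pi/2,-np.pi/2)])
E
```

```text
694 ang 0.333 span [array([ 0.4327, -0.305 ]), array([ 0.4912, -0.2847]), array([ 0.5449, -0.2662])] 0.11875841969482376
 lens [ 0.56987585 -0.25766968] 29.789743423461914 origin [ 0.4848278  -0.28711165] offaxis -0.00015579590959607578
197 ang 0.33 span [array([ 0.4314, -0.3046]), array([ 0.4924, -0.2837]), array([ 0.596 , -0.2482])] 0.1739989034299413
 lens [0. 0.] 0.0 origin [-0.08514558 -0.02915872] offaxis 0.42793058008004703
18.25 [0.51014573 0.02965918 0.21964509]
0.3 [0.424 0.003] [True, True]
0.6 [ 0.436 -0.021] [True, True]
0.9 [ 0.454 -0.041] [True, True]
1.2 [ 0.478 -0.054] [True, True]
1.5 [ 0.504 -0.06 ] [True, True]
```

```bash
python3 - <<'E'
from h import *
S=lambda:env.get_state()
def show(m): s=S(); print(m,"t",round(s["t"],2),np.round(s["tool_pos"],4),"F",np.round(s["force"],1),"M",np.round(s["moment"],2),"op",round(s["opening"],4),"ff",np.round(s["finger_force"],1))
h=.333; d=np.array([np.cos(h),np.sin(h)]); g=np.array([.4855,-.287])+.008*d
# pick the half turn for which both ends work with least wrist travel
q0=np.array(S()["q"]); H=.9; pf=np.array([.5104,.0299])-.082*np.array([np.cos(H),np.sin(H)])
o=[]
for k in (np.pi/2,-np.pi/2):
    a=env.ik([*g,.003],Rdown(h+k)); b=env.ik([*pf,.25],Rdown(H+k))
    print(k,a is not None and np.round(a,2),b is not None and np.round(b,2))
    if a is not None and b is not None: o.append((max(abs(np.array(a)-q0).max(),abs(np.array(a)-b).max()),k))
k=min(o)[1]; print("k",k)
env.goto([*g,.15],Rdown(h+k)); env.servo_line([*g,.003],feed=.1); env.wait(.2); show("at")
fingers.clamp(); show("clamp")
env.servo_line([*g,.25],feed=.12); env.wait(.2); show("up")
env.goto([*pf,.25],Rdown(H+k)); env.wait(.5); show("over")
for n in ("wrist","scene","top"):
    c=cam(n); save(c,n+"_lp.png"); A=cloud(c,np.ones((420,560),bool))
    B=A[(np.hypot(A[:,0]-.5104,A[:,1]-.0299)<.06)&(A[:,2]>.235)&(A[:,2]<.29)]; np.save("pics/lp_"+n,B)
    u=np.array([np.cos(H),np.sin(H)]); s=(B[:,:2]-pf)@u; print(n,len(B),np.percentile(B[:,2],[5,50,95]).round(4) if len(B) else '')
    for w in np.arange(.02,.13,.01):
        Q=B[(s>w)&(s<w+.01)]
        if len(Q)>5: print("  s%.2f n%d z %s"%(w,len(Q),np.percentile(Q[:,2],[10,50,90]).round(4)))
    print([(round(x["conf"],2),np.round(x["pixel"],1).tolist()) for x in nets.pinpoint(n,"loupe_lens")[:2]])
E
python3 -c "
import cv2,numpy as np
a=cv2.imread('pics/wrist_lp.png');b=cv2.imread('pics/scene_lp.png')[130:340,180:460];cv2.imwrite('pics/e.png',cv2.resize(np.hstack([a,cv2.resize(b,(560,420))]),(800,300)))"
```

```text
1.5707963267948966 [ 1.11  1.03 -1.15  1.81  1.08  1.09  1.44] [ 0.82  0.43 -1.14  1.81  0.43  1.18  2.01]
-1.5707963267948966 [ 0.57  0.72 -0.14  1.83  0.16  0.6  -0.9 ] [ 0.3   0.26 -0.35  1.82  0.1   1.07 -0.76]
k -1.5707963267948966
at t 21.29 [ 0.4933 -0.2845  0.0034] F [1.  0.1 0.8] M [0.01 0.08 0.01] op 0.0928 ff 0.0
clamp t 22.74 [ 0.4931 -0.2844  0.003 ] F [ 0.8 -0.6 -0.2] M [ 0.01  0.02 -0.04] op 0.0005 ff 0.0
up t 25.15 [ 0.493  -0.2843  0.2497] F [ 0.1  0.4 -0.9] M [-0.02  0.02 -0.05] op 0.0006 ff 0.0
over t 26.64 [ 0.4595 -0.0345  0.25  ] F [0.1 0.7 0.5] M [-0.07 -0.05  0.  ] op 0.0004 ff 0.0
wrist 0 
[(0.93, [413.5, 235.8])]
scene 0 
[(0.82, [210.1, 225.0])]
top 0 
[(0.82, [361.2, 208.9])]
```

View pics/e.png

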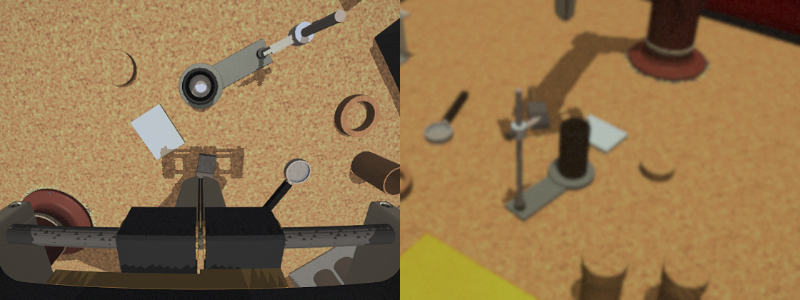

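The gripper closed on nothing: the opening is 0 and the loupe is still on the bench, at (290,180) in the left view. I'll locate it again.

```bash
python3 - <<'E'
from h import *
for n in ("wrist","scene","top"):
    c=cam(n); np.save("pics/now_"+n,c,allow_pickle=True); d=nets.trace(n,"loupe")[:1]
    A=cloud(c,np.ones((420,560),bool))
    B=A[(np.hypot(A[:,0]-.51,A[:,1]+.275)<.12)&(A[:,2]>.006)&(A[:,2]<.06)]
    x=B[:,:2]; m=np.median(x,0); u,s,v=np.linalg.svd(x-m,full_matrices=False); e=v[0]*np.sign(v[0][0]); q=(x-m)@e; w=(x-m)@[-e[1],e[0]]
    print(n,len(B),"ang",np.arctan2(e[1],e[0]).round(3),"ends",(m+e*q.min()).round(4),(m+e*q.max()).round(4),np.ptp(q).round(3),"conf",d and d[0]["conf"])
    for a in np.arange(0,.19,.015):
        k=(q-q.min()>=a)&(q-q.min()<a+.015)
        if k.sum()>3: print("  s%.3f n%d w[%.4f %.4f] c %s z %s"%(a,k.sum(),*np.percentile(w[k],[3,97]),x[k].mean(0).round(4),np.percentile(B[k,2],[10,50,90]).round(4)))
    for k,z in(("loupe",0),("loupe_lens",.007)): print(k,[(round(p["conf"],2),onplane(c,p["pixel"],z).round(4)) for p in nets.pinpoint(n,k)[:1]])
L=np.load("pics/w_loupe.npy",allow_pickle=True).item()["pixels"][80:230,220:350]; N=np.load("pics/now_wrist.npy",allow_pickle=True).item()["pixels"][200:350,340:470]
cv2.imwrite("pics/f.png",cv2.resize(np.hstack([L,N])[:,:,::-1],None,fx=3,fy=3))
E
```

```text
wrist 1529 ang 0.262 ends [ 0.46   -0.2925] [ 0.5993 -0.2551] 0.144 conf 0.74
  s0.000 n60 w[-0.0082 0.0070] c [ 0.4691 -0.2884] z [0.0077 0.0168 0.0191]
  s0.015 n98 w[-0.0062 0.0078] c [ 0.4811 -0.284 ] z [0.0101 0.0177 0.019 ]
  s0.030 n99 w[-0.0056 0.0085] c [ 0.4954 -0.2796] z [0.0092 0.0179 0.0188]
  s0.045 n97 w[-0.0050 0.0098] c [ 0.5096 -0.2749] z [0.011  0.0176 0.019 ]
  s0.060 n103 w[-0.0037 0.0111] c [ 0.5238 -0.27  ] z [0.0108 0.0177 0.0189]
  s0.075 n119 w[-0.0038 0.0200] c [ 0.5384 -0.2642] z [0.0096 0.0157 0.0186]
  s0.090 n244 w[-0.0176 0.0319] c [ 0.5531 -0.261 ] z [0.0087 0.0101 0.0143]
  s0.105 n307 w[-0.0210 0.0352] c [ 0.5672 -0.2571] z [0.0087 0.0099 0.0137]
  s0.120 n290 w[-0.0196 0.0336] c [ 0.5813 -0.2537] z [0.0087 0.01   0.0143]
  s0.135 n112 w[-0.0121 0.0255] c [ 0.5924 -0.2499] z [0.009  0.0133 0.0156]
loupe [(0.96, array([[ 0.4841, -0.2839, -0.    ]]))]
loupe_lens [(0.67, array([[ 0.5743, -0.255 ,  0.007 ]]))]
scene 387 ang 0.272 ends [ 0.4306 -0.3043] [ 0.6026 -0.2562] 0.179 conf 0.94
  s0.000 n20 w[-0.0059 0.0087] c [ 0.4372 -0.299 ] z [0.0097 0.0172 
[... 1428 characters left out ...]
038 0.0129] c [ 0.494  -0.2821] z [0.0137 0.0172 0.0203]
  s0.090 n32 w[-0.0061 0.0124] c [ 0.5087 -0.2788] z [0.013  0.0177 0.0196]
  s0.105 n35 w[-0.0017 0.0370] c [ 0.5216 -0.2689] z [0.0096 0.0174 0.0207]
  s0.120 n35 w[-0.0570 0.0168] c [ 0.5378 -0.2714] z [0.0071 0.0165 0.0197]
  s0.135 n72 w[-0.0159 0.0790] c [ 0.5513 -0.2601] z [0.0071 0.0108 0.0156]
  s0.150 n102 w[-0.0208 0.0518] c [ 0.5652 -0.2572] z [0.0071 0.0102 0.014 ]
  s0.165 n89 w[-0.0203 0.0353] c [ 0.58   -0.2548] z [0.0069 0.0103 0.0142]
  s0.180 n48 w[-0.0121 0.0276] c [ 0.592  -0.2506] z [0.0074 0.012  0.0175]
loupe [(0.97, array([[ 0.482 , -0.2831,  0.    ]]))]
loupe_lens [(0.92, array([[ 0.5707, -0.2561,  0.007 ]]))]
```

View pics/f.png

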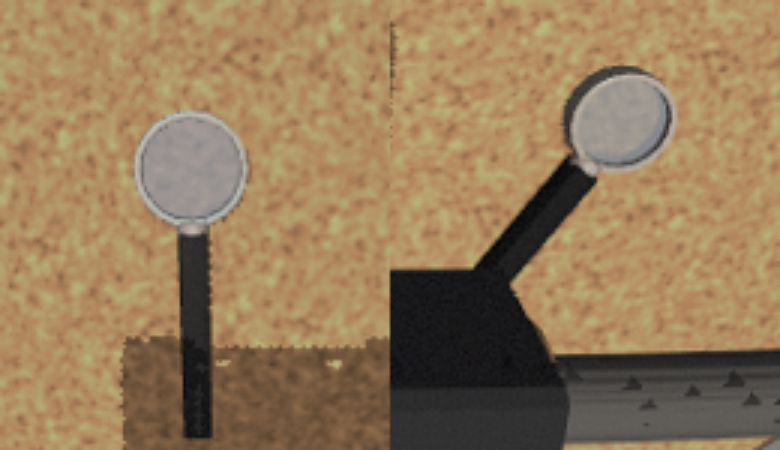

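The handle shifted only about 3 mm sideways, and it still points at about 0.325 rad. The pads probably slid over its 18 mm top edge. I'll retry lower, probing the bench gently with force checks.

```bash
python3 - <<'E'
from h import *
S=lambda:env.get_state()
def show(m): s=S(); print(m,"t",round(s["t"],2),np.round(s["tool_pos"],4),"F",np.round(s["force"],1),"M",np.round(s["moment"],2),"op",round(s["opening"],4),"ff",np.round(s["finger_force"],1))
h=.325;k=-np.pi/2; g=[.4943,-.2807]
fingers.open_gripper(); show("open")
env.goto([*g,.12],Rdown(h+k)); env.servo_line([*g,.006],feed=.15)
for z in (.002,.0,-.001):
    env.servo_line([*g,z],feed=.04); show(z)
    if S()["force"][2]>6: break
print(np.round(S()["tcp_rot"],3).tolist())
fingers.clamp(); show("clamp")
c=cam("wrist"); save(c,"w_cl.png"); c=cam("scene"); save(c,"s_cl.png")
E
python3 -c "
import cv2,numpy as np
a=cv2.imread('pics/w_cl.png');b=cv2.imread('pics/s_cl.png')[150:255,150:290];cv2.imwrite('pics/g.png',cv2.resize(np.hstack([a,cv2.resize(b,(560,420))]),(800,300)))"
```

```text
open t 29.02 [ 0.4594 -0.0343  0.25  ] F [-1.1 -0.7 -0.1] M [-0.04 -0.07 -0.03] op 0.0928 ff 0.0
0.002 t 31.26 [ 0.4945 -0.2808  0.0024] F [0.1 0.4 0.1] M [0.01 0.04 0.07] op 0.0926 ff 0.0
0.0 t 31.51 [ 0.4942 -0.2807 -0.    ] F [-1.  -0.4  0.3] M [ 0.02 -0.01  0.03] op 0.0931 ff 0.0
-0.001 t 31.76 [ 0.4943 -0.2807 -0.0011] F [-0.2  0.2  0.1] M [ 0.01 -0.01  0.03] op 0.093 ff 0.0
[[0.948, 0.319, -0.0], [0.319, -0.948, 0.0], [-0.0, -0.0, -1.0]]
clamp t 33.21 [ 0.4943 -0.2807 -0.001 ] F [-0.   0.1 -0. ] M [-0.02  0.01 -0.02] op 0.0004 ff 0.0
```

View pics/g.png

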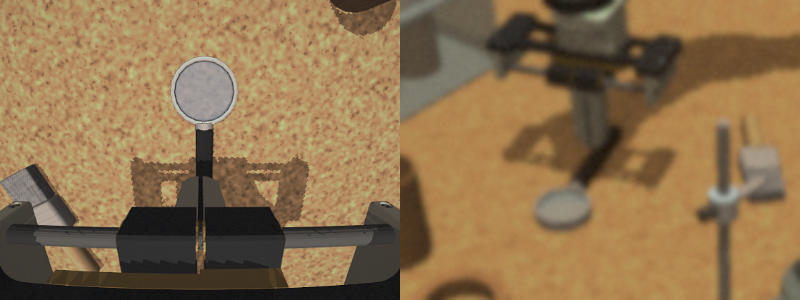

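The fingers closed above the handle, and there was no bench contact at a commanded z of -0.001. The real fingertips must be higher than reported, so I'll measure them in the wrist depth picture.

```bash
python3 - <<'E'
from h import *
for n in("wrist","scene"):
    c=cam(n)
    A=cloud(c,np.ones((420,560),bool)); p=np.array([.4943,-.2807]); e=np.array([np.cos(.325),np.sin(.325)]); f=np.array([-e[1],e[0]])
    X=(A[:,:2]-p)@e; Y=(A[:,:2]-p)@f
    for a in np.arange(-.03,.06,.006):
        k=(X>a)&(X<a+.006)&(abs(Y)<.03)&(A[:,2]>.0)&(A[:,2]<.13)
        if k.sum()>3: print(n,"X%.3f n%d z %s | Y>z.022: %s"%(a,k.sum(),np.percentile(A[k,2],[5,25,50,75,95]).round(3), np.sort(A[k&(A[:,2]>.023),2])[:4].round(3)))
print(env.get_state()["t"])
E
```

```text
wrist X-0.030 n106 z [0.    0.    0.001 0.001 0.002] | Y>z.022: []
wrist X-0.024 n140 z [0.    0.    0.001 0.001 0.002] | Y>z.022: []
wrist X-0.018 n185 z [0.    0.    0.001 0.001 0.002] | Y>z.022: []
wrist X-0.012 n328 z [0.    0.001 0.001 0.001 0.002] | Y>z.022: [0.087 0.114 0.114 0.114]
wrist X-0.006 n434 z [0.    0.001 0.001 0.001 0.086] | Y>z.022: [0.085 0.086 0.086 0.086]
wrist X-0.000 n600 z [0.    0.001 0.001 0.019 0.085] | Y>z.022: [0.083 0.083 0.084 0.084]
wrist X0.006 n3196 z [0.001 0.049 0.066 0.079 0.088] | Y>z.022: [0.039 0.039 0.04  0.04 ]
wrist X0.012 n608 z [0.    0.001 0.001 0.018 0.019] | Y>z.022: []
wrist X0.018 n605 z [0.    0.001 0.001 0.018 0.019] | Y>z.022: []
wrist X0.024 n627 z [0.    0.001 0.001 0.018 0.019] | Y>z.022: []
wrist X0.030 n932 z [0.    0.001 0.018 0.129 0.13 ] | Y>z.022: [0.127 0.127 0.128 0.128]
wrist X0.036 n838 z [0.    0.001 0.002 0.02  0.13 ] | Y>z.022: [0.129 0.129 0.129 0.129]
wrist X0.042 n718 z [0.    0.001 0.001 0.017 0.019] | Y>z.022: []
wrist X0.048 n633 z [0.    0.001 0.012 0.015 0.018] | Y>z.022: []
wrist X0.054 n749 z [0.    0.00
[... 472 characters left out ...]
 [0.051 0.054 0.055 0.056]
scene X0.006 n201 z [0.018 0.057 0.077 0.094 0.108] | Y>z.022: [0.039 0.039 0.04  0.041]
scene X0.012 n16 z [0.    0.001 0.015 0.018 0.101] | Y>z.022: [0.06  0.101 0.102]
scene X0.018 n13 z [0.    0.002 0.015 0.017 0.018] | Y>z.022: []
scene X0.024 n10 z [0.001 0.005 0.012 0.017 0.019] | Y>z.022: []
scene X0.030 n31 z [0.    0.003 0.016 0.127 0.129] | Y>z.022: [0.127 0.127 0.128 0.128]
scene X0.036 n15 z [0.001 0.005 0.016 0.018 0.129] | Y>z.022: [0.129 0.129 0.13 ]
scene X0.042 n10 z [0.005 0.014 0.016 0.016 0.019] | Y>z.022: []
scene X0.048 n16 z [0.007 0.011 0.013 0.014 0.018] | Y>z.022: []
scene X0.054 n31 z [0.    0.007 0.009 0.012 0.015] | Y>z.022: []
33.4083
```

Both cameras put the real fingertips at z = 0.039 while the reported TCP is -0.001, so the tool sits about 40 mm higher than reported. I'll correct for that, descend with force checks, and grasp.

```bash
cat > m.py <<'E'
from h import *
S=lambda:env.get_state()
def show(m): s=S(); print(m,"t",round(s["t"],2),np.round(s["tool_pos"],4),"F",np.round(s["force"],1),"M",np.round(s["moment"],2),"op",round(s["opening"],4),"ff",np.round(s["finger_force"],1))
H=.9; k=-np.pi/2; u=np.array([np.cos(H),np.sin(H)]); v=np.array([-u[1],u[0]]); C=np.array([.5104,.0299])
def meas(ztip):  # ztip: expected underside height of lens
    for n in ("wrist","scene","top"):
        c=cam(n); save(c,n+"_fin.png"); A=cloud(c,np.ones((420,560),bool))
        X=(A[:,:2]-C)@u; Y=(A[:,:2]-C)@v
        m=(np.hypot(X,Y)<.05)&(A[:,2]>ztip-.02)&(A[:,2]<ztip+.04)&(X>-.035)
        if m.sum()<20: print(n,m.sum()); continue
        K=m&(A[:,2]>ztip-.004)&(A[:,2]<ztip+.03)&(X>-.028)
        ce,r=cv2.minEnclosingCircle(np.c_[X[K],Y[K]].astype(np.float32)*1e3); print(n,m.sum(),"lens du,dv,r mm",np.round(ce,1),round(r,1))
        a=np.c_[X[m],Y[m],np.ones(m.sum())]
        R=m&(np.hypot(X-ce[0]/1e3,Y-ce[1]/1e3)>.0235); rim=[]
        for q in np.arange(0,6.28,np.pi/4):
            w=R&(abs((np.arctan2(Y-ce[1]/1e3,X-ce[0]/1e3)-q+np.pi)%(2*np.pi)-np.pi)<.4); rim.append((int(w.sum()),np.percentile(A[w,2],80).round(4)) if w.sum()>3 else None)
        print("   z",np.percentile(A[m,2],[5,25,50,75,95]).round(4),"rim by 45deg from loupe x:",[(i[0],float(i[1])) if i else i for i in rim])
        h=(X<-.036)&(X>-.075)&(abs(Y)<.007)&(A[:,2]>ztip)&(A[:,2]<ztip+.03)
        if h.sum()>5: print("   handle",np.polyfit(X[h],A[h,2],1).round(4),np.median(A[h,2]).round(4))
        print("   ",[(round(x["conf"],2),((onplane(c,x["pixel"],ztip+.007)[0,:2]-C)@np.c_[u,v]*1e3).round(1)) for x in nets.pinpoint(n,"loupe_lens")[:1]])
E
python3 - <<'E'
from m import *
fingers.open_gripper(); g=[.4943,-.2807]
env.servo_line([*g,-.031],feed=.1)
if S()["force"][2]<6: env.servo_line([*g,-.037],feed=.04)
show("at"); fingers.clamp(); show("clamp")
if S()["opening"]>.01:
    env.servo_line([*g,.03],feed=.12)
    env.servo_line([*g,.19],feed=.2); show("up")
    pf=C-.0815*u
    if S()["opening"]>.01:
        env.goto([*pf,.19],Rdown(H+k)); env.wait(.3); show("over"); meas(.19+.037)
E
```

```text
at t 35.63 [ 0.4943 -0.2807 -0.0369] F [0.3 0.1 0.3] M [ 0.   -0.02  0.02] op 0.0934 ff 0.0
clamp t 36.81 [ 0.4944 -0.2808 -0.037 ] F [ 1.   0.4 -0.8] M [-0.03  0.02 -0.01] op 0.0156 ff 30.0
up t 38.47 [ 0.4932 -0.2802  0.1885] F [-0.9  0.2 -0.9] M [0.04 0.02 0.03] op 0.016 ff 30.0
over t 39.75 [ 0.46   -0.035   0.1898] F [-0.2  0.  -1.9] M [-0.04 -0.04  0.02] op 0.0159 ff 30.0
wrist 11030 lens du,dv,r mm [-3.2 -0.6] 30.0
   z [0.2357 0.2364 0.237  0.2403 0.2423] rim by 45deg from loupe x: [(608, 0.2419), (597, 0.2419), (575, 0.2418), (520, 0.2418), (683, 0.2439), (530, 0.2417), (544, 0.2419), (568, 0.2418)]
   handle [-0.0053  0.2452] 0.2455
    [(0.63, array([-2.4, -1.1]))]
scene 379 lens du,dv,r mm [-2.4  0.8] 31.0
   z [0.2291 0.2347 0.2357 0.2379 0.241 ] rim by 45deg from loupe x: [(52, 0.2389), (22, 0.2403), (17, 0.241), (27, 0.2398), (32, 0.2414), (19, 0.2405), (29, 0.2401), (48, 0.2393)]
   handle [0.0217 0.2446] 0.244
    [(0.77, array([-2.5, -3.4]))]
top 303 lens du,dv,r mm [0.6 3.9] 29.6
   z [0.2338 0.2358 0.2373 0.2396 0.2431] rim by 45deg from loupe x: [(14, 0.2429), (8, 0.243), (12, 0.2427), (21, 0.2412), None, None, None, (27, 0.2413)]
    [(0.74, array([-9.4,  1.2]))]
```

Gripped with an opening of 16 mm. The loupe is level and its lens centre is at about 0.234, but it's 3 mm short of the axis. I'll correct that and lower to the pointer's height.

```bash
python3 - <<'E'
from m import *
pf=C-.0815*u+.0029*u+.0003*v
env.servo_line([*pf,.137],feed=.08); env.wait(.3); show("down"); meas(.174)
c=cam("wrist");A=cloud(c,np.ones((420,560),bool)); save(c,"w_end.png"); s=cam("scene"); save(s,"s_end.png")
for n,X in(("wrist",A),("scene",cloud(s,np.ones((420,560),bool)))):
    P=X[(X[:,0]>.592)&(X[:,0]<.627)&(abs(X[:,1]-.011)<.012)&(X[:,2]>.15)&(X[:,2]<.22)]; print(n,"pointer z",len(P),np.percentile(P[:,2],[5,50,95]).round(4) if len(P) else '')
    K=X[(np.hypot(X[:,0]-C[0],X[:,1]-C[1])<.045)&(X[:,2]>.11)&(X[:,2]<.125)]; print("rec top pts",len(K),K.mean(0).round(4) if len(K) else '')
show("now")
a=c["pixels"];b=cv2.resize(s["pixels"][150:290,200:387],(560,420)); cv2.imwrite("pics/z.png",cv2.resize(np.hstack([a,b])[:,:,::-1],(800,300)))
E
```

```text
down t 41.17 [ 0.4615 -0.0315  0.1373] F [ 0.5  0.  -1.2] M [-0.04  0.03 -0.09] op 0.0155 ff 30.0
wrist 11258 lens du,dv,r mm [0.3 0.6] 29.9
   z [0.1833 0.184  0.1846 0.1881 0.1902] rim by 45deg from loupe x: [(622, 0.1894), (607, 0.1894), (572, 0.1893), (513, 0.1892), (895, 0.1925), (516, 0.1893), (543, 0.1894), (577, 0.1894)]
   handle [-0.0021  0.193 ] 0.1931
    [(0.94, array([-0.7, -1.4]))]
scene 385 lens du,dv,r mm [1.6 0.4] 31.3
   z [0.1766 0.1818 0.1831 0.1858 0.1888] rim by 45deg from loupe x: [(47, 0.1869), (23, 0.1878), (16, 0.1881), (27, 0.1867), (47, 0.1894), (16, 0.187), (28, 0.187), (46, 0.1866)]
   handle [0.0333 0.1917] 0.1912
    [(0.6, array([5.1, 6.5]))]
top 267 lens du,dv,r mm [2.3 1.6] 29.7
   z [0.1809 0.183  0.1847 0.187  0.1902] rim by 45deg from loupe x: [(21, 0.1904), (15, 0.1904), (19, 0.1901), (19, 0.189), None, None, None, (23, 0.1893)]
    []
wrist pointer z 1241 [0.1822 0.1841 0.1853]
rec top pts 0 
scene pointer z 47 [0.1797 0.1823 0.184 ]
rec top pts 162 [0.5106 0.031  0.1154]
now t 41.57 [ 0.4613 -0.0315  0.137 ] F [-0.4 -1.  -1.4] M [-0.05 -0.02 -0.01] op 0.0156 ff 30.0
```

View pics/z.png

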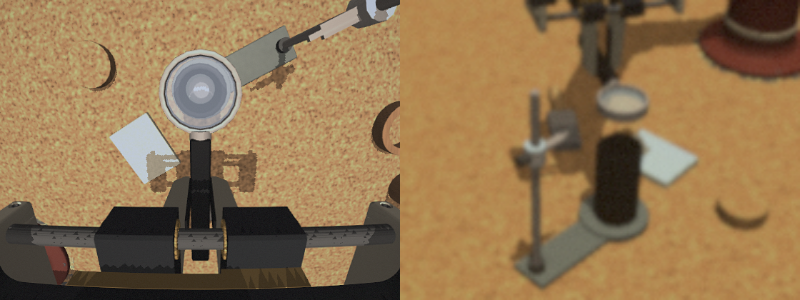

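The lens sits level over the record's ring at (200,90). Its rim top is 5 mm above the pointer's top face, so the lens centre matches the pointer's mid-height. Handing in.

```bash
python3 -c "
from bench import env
env.wait(.2); print(env.hand_in(), env.get_state()['t'])"
```

```text
the job is handed in; nothing more can be done
the job is handed in; nothing more can be done
```

I handed the job in at about 42 s: the record cylinder is down over the peg and released, and the gripper is holding the loupe level, within about 2 mm of centre over its rim with the lens at the pointer's height by camera measurement; two earlier tries at gripping the loupe closed on nothing and may have shifted it about 3 mm.

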